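# Sort full nail tins from empty ones by feel

### The job

The three identical nail tins on the saw bench got mixed up: some are full of nails and the rest are empty, which can only be told by their weight when lifted. Stand every full tin upright on the floor of the green tray and every empty one upright on the floor of the red tray, keeping them upright on the way and setting them down rather than dropping them. Leave the coffee cup, the offcut and the try square where they are.

Things in the scene. Friction and masses are not known exactly. Their poses are not given: they have to be found in the camera images.
- tin_1: closed square nail tin, blue, white labels, bright lid, 50 x 50 x 70 mm tall, standing on the table; all three look alike and take any grip. Full (nail coil inside) it weighs 0.40 to 0.54 kg, empty (bare spool inside) about 0.09 kg; which are full is drawn anew each time, whatever the names. Contents may shift a few mm. Origin: centre of the underside; x, y square to the sides, z up
- tin_2: closed square nail tin, blue, white labels, bright lid, 50 x 50 x 70 mm tall, standing on the table; all three look alike and take any grip. Full (nail coil inside) it weighs 0.40 to 0.54 kg, empty (bare spool inside) about 0.09 kg; which are full is drawn anew each time, whatever the names. Contents may shift a few mm. Origin: centre of the underside; x, y square to the sides, z up
- tin_3: closed square nail tin, blue, white labels, bright lid, 50 x 50 x 70 mm tall, standing on the table; all three look alike and take any grip. Full (nail coil inside) it weighs 0.40 to 0.54 kg, empty (bare spool inside) about 0.09 kg; which are full is drawn anew each time, whatever the names. Contents may shift a few mm. Origin: centre of the underside; x, y square to the sides, z up
- green_tray: green plastic tray for full tins, fixed to the bench, on either side of the robot, 195 mm along its x, 100 mm along its y; walls 20 mm high and 4 mm thick, floor 4 mm thick; a cross wall at the middle makes two pockets of about 91 x 92 mm. Origin: centre of the underside
- green_tray_near (a point): centre of the floor of the pocket on the -x side of the green tray, 4 mm above the table and 48 mm from the tray's middle; axes as the tray's
- green_tray_far (a point): centre of the floor of the pocket on the +x side of the green tray, 4 mm above the table and 48 mm from the tray's middle; axes as the tray's
- red_tray: red plastic tray for empty tins, fixed to the bench, on either side of the robot, 195 mm along its x, 100 mm along its y; walls 20 mm high and 4 mm thick, floor 4 mm thick; a cross wall at the middle makes two pockets of about 91 x 92 mm. Origin: centre of the underside
- red_tray_near (a point): centre of the floor of the pocket on the -x side of the red tray, 4 mm above the table and 48 mm from the tray's middle; axes as the tray's
- red_tray_far (a point): centre of the floor of the pocket on the +x side of the red tray, 4 mm above the table and 48 mm from the tray's middle; axes as the tray's
- cup: paper coffee cup with black lid, 92 mm tall, 76 mm across at the lid, standing on the table; a bystander. Origin: centre of the underside
- offcut: pine offcut, 60 x 110 x 45 mm high, lying on the table; a bystander. Origin: centre of the underside
- square: carpenter's try square lying flat: dark wooden stock 20 x 100 mm along its y, 16 mm high, at its -x end, and a steel blade 130 mm long towards +x; a bystander. Origin: under the blade's length, 60 mm towards +x from the middle of the stock, on the table

How it is judged:
At the end, for the whole second after the job is handed in: Every tin stands upright (within 0.12 rad) and at rest inside a tray, underside at most 12 mm above the tray's: those weighing more than 2.4 N on their tray in the green one, lighter ones in the red. Cup, offcut and try square within 40 mm of where they began (((contact force between tin_1 and green_tray above 2.4 N and z of tin_1 in the frame of green_tray below 0.012 m and x of tin_1 in the frame of green_tray between -0.0975 and 0.0975 m and y of tin_1 in the frame of green_tray between -0.05 and 0.05 m) or (contact force between tin_1 and red_tray below 2.4 N and z of tin_1 in the frame of red_tray below 0.012 m and x of tin_1 in the frame of red_tray between -0.0975 and 0.0975 m and y of tin_1 in the frame of red_tray between -0.05 and 0.05 m)) and angle between each of tin_1, tin_2, tin_3's own z axis and vertical below 0.12 rad and linear speed of each of tin_1, tin_2, tin_3 below 0.02 m/s and ((contact force between tin_2 and green_tray above 2.4 N and z of tin_2 in the frame of green_tray below 0.012 m and x of tin_2 in the frame of green_tray between -0.0975 and 0.0975 m and y of tin_2 in the frame of green_tray between -0.05 and 0.05 m) or (contact force between tin_2 and red_tray below 2.4 N and z of tin_2 in the frame of red_tray below 0.012 m and x of tin_2 in the frame of red_tray between -0.0975 and 0.0975 m and y of tin_2 in the frame of red_tray between -0.05 and 0.05 m)) and ((contact force between tin_3 and green_tray above 2.4 N and z of tin_3 in the frame of green_tray below 0.012 m and x of tin_3 in the frame of green_tray between -0.0975 and 0.0975 m and y of tin_3 in the frame of green_tray between -0.05 and 0.05 m) or (contact force between tin_3 and red_tray below 2.4 N and z of tin_3 in the frame of red_tray below 0.012 m and x of tin_3 in the frame of red_tray between -0.0975 and 0.0975 m and y of tin_3 in the frame of red_tray between -0.05 and 0.05 m)) and distance of each of cup, offcut, square from where it was at the start of the episode below 0.04 m); the robot touches nothing.
It fails at once if a tin tipped by more than 45 degrees (angle between any of tin_1, tin_2, tin_3's own z axis and vertical above 0.79 rad).
It fails at once if a tin dropped: moving faster than 0.7 m/s out of the fingers (a fall of more than 25 mm) ((linear speed of tin_1 above 0.7 m/s and contact force between the fingers and tin_1 below 0.05 N) or (linear speed of tin_2 above 0.7 m/s and contact force between the fingers and tin_2 below 0.05 N) or (linear speed of tin_3 above 0.7 m/s and contact force between the fingers and tin_3 below 0.05 N)).
It fails at once if cup, offcut or try square shifted by more than 40 mm (distance of any of cup, offcut, square from where it was at the start of the episode above 0.04 m).
It also fails if it takes over 72 s, if anything falls off the work surface, if the arm or the gripper's body presses on something with over 40 N, if the wrist force passes 120 N, or if a joint passes its speed limit or range.

### The arm

A 7-joint arm with a two-finger parallel gripper is mounted at the origin on the work surface. World frame = base frame: x ahead of the robot, y to its left, z up, the work surface at z = 0. Lengths are in m, angles in rad, forces in N, time in s.
With the tool pointing down it reaches from about 0.425 to 0.875 m from the base axis. Payload 4.7 kg.
Tool frame: the origin (TCP) lies at the very end of the fingers, on their centre line; the grasp point (between the pads) lies 19 mm behind it (robot.grip_depth is the distance from the TCP to the grasp point, in m); z points along the fingers, y is the line along which they close (so a half turn about z gives the same grasp; the last joint's range is limited). The gripper opens to 87 mm and grips with 3 to 60 N. Pads are 19 mm wide; open, the fingers measure 117 mm over their backs; the gripper's body (75 mm by 190 mm) begins 51 mm behind the grasp point.
Start: joints at [-1.188, 0.321, -0.07, 1.45, 0.023, 1.371, -0.057], TCP at [0.234, 0.606, 0.223] pointing down, gripper open.
Joint ranges: [-2.86, 2.86], [-0.3, 2.09], [-1.38, 1.24], [0.06, 2.45], [-1.56, 4.7], [0.09, 2.05], [-2.69, 2.69]. Speed limits (rad/s): [2.57, 2.57, 3.14, 3.14, 3.14, 3.14, 3.14].

### API

Orientations are given as a unit quaternion [x, y, z, w].
In Python, from workcell import robot gives the robot as it stands.
- The arm moves only by the shell command python3 -m handwheel 'ROWS' [FORCE]. ROWS is JSON, a list that holds one entry, the list of rows, each a list of 5 numbers: the opening, from 0 (shut) to 1 (fully open), then the shift along the tool's x, y, z in mm, then the turn about the tool's z in degrees. In form: [[[claw, x, y, z, spin], ...]]. A call has 1 to 5 rows; each row shifts and turns the commanded pose from where the row before left it, along the tool's axes as they then stand; what a row does not reach is not made up. A row lasts 1/8 s, in which the tool goes at most 62.5 mm and 10.7 degrees, less where a joint would pass 70% of its speed; a pose out of reach is approached as far as the arm can. A call with a gripper value outside its range is refused whole. The fingers move at their own pace and stop on an object; FORCE is the grip in N (left out, the last holds). Time passes only in rows, so rows that do not move let the fingers close. It gives the time, the measured TCP pose, the force, the opening and the grip force at its end, in the units of the state.
- robot.sense(): the state, without advancing time (a new reading comes with each control period).
- robot.capture(name): name is "scene" or "top" or "wrist"; returns the picture (420x560x3 uint8, red, green, blue); there is no depth.
- robot.camera_params(name): a dict with "vertical_fov" (degrees; the focal length in pixels is half the picture's height over the tangent of half this angle, whatever the lens; pixels are square), "cx", "cy" (the principal point, pixels), "xyz" and "orientation" of the camera in the world. Camera axes: x right, y down, z forward; pixel columns grow to the right and rows downward; lengths in m; the calibration is good to about 2 mm. A picture is of the moment at which its call begins: read the wrist's pose just before it. camera_params takes no time and is no camera call; for the wrist camera it gives the pose at the moment of the call.
- robot.sign_off(): hands the job in; it is judged then, once.
The state is a dict: "time": time; "joint_pos": joint angles; "dq": joint speeds; "effort": joint torques, N m; "eef_pos": TCP position; "orientation": TCP orientation; "force": force on the tool from outside, world axes, zero at the start; "moment": the same for the moment, N m; "grip_width": finger opening in m; "gripper_force": force on a finger pad.
Only numpy, scipy, OpenCV 4.12 (cv2) and the standard library are available. Lean on these libraries where they do the work, as an engineer would, in place of code of your own. Each camera call takes 0.05 s, during which the arm holds its last target. There are 200 camera calls.

## Working session

There is one attempt and no reset: what is moved stays moved. The work goes in short steps, Python scripts to look and compute and a shell command to move; the robot and the scene stay as the last step left them, time stands still between calls to the robot, and variables do not carry over. Pictures are saved under pics/ and viewed, at most 10 in all, crops included, and the job is handed in when it is done.

```bash
mkdir -p pics; python3 - <<'E'
from workcell import robot
import cv2
for n in ("top","scene"):
    p=robot.camera_params(n); print(n,p)
    cv2.imwrite(f"pics/{n}0.png",robot.capture(n)[:,:,::-1])
print(robot.camera_params("wrist"))
s=robot.sense();print(s)
E
```

```text
top {'vertical_fov': 46.181706605328344, 'cx': 274.9350461846002, 'cy': 202.3706294736383, 'xyz': array([0.41441911, 0.00680956, 1.25576428]), 'orientation': array([-0.69689444,  0.71309714, -0.05545522,  0.05249122])}
scene {'vertical_fov': 55.62930506439213, 'cx': 279.08028689019795, 'cy': 208.62997061455897, 'xyz': array([1.0262751 , 0.50948273, 0.49810322]), 'orientation': array([ 0.31382767,  0.82795449, -0.43220826, -0.17087884])}
{'vertical_fov': 68.58946491945268, 'cx': 279.6074869659289, 'cy': 210.7573950523559, 'xyz': array([0.17026332, 0.6307226 , 0.38481432]), 'orientation': array([0.81830014, 0.56095375, 0.07066182, 0.10355038])}
{'time': 0.1, 'joint_pos': array([-1.18791161,  0.3217557 , -0.07011122,  1.4515653 ,  0.02258471,
        1.37077309, -0.05687335]), 'dq': array([-4.29803442e-04,  3.72313642e-04, -5.41301131e-04, -3.09903953e-03,
        4.98420791e-05, -1.08847424e-03,  2.40059392e-04]), 'effort': array([ 7.69553799e-05, -4.92568839e+01, -4.05747760e-01, -3.13397741e+01,
       -6.41536131e-02,  3.95338889e-02,  5.57315900e-05]), 'eef_pos': array([0.23415995, 0.60582856, 0.22156047]), 'orientation': array([ 1.83311374e-01,  9.83054528e-01, -8.48236189e-04, -1.23088239e-04]), 'force': array([ 0.12125288, -0.26170391,  0.29398062]), 'moment': array([-0.02633596,  0.04409757,  0.00304856]), 'gripper_force': 0.0, 'grip_width': 0.08704173769049477}
```

View pics/top0.png

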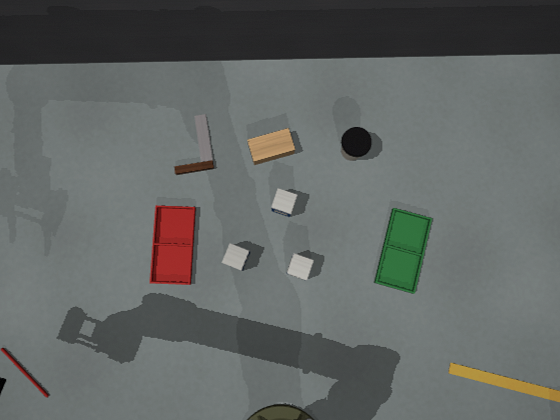

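View pics/scene0.png

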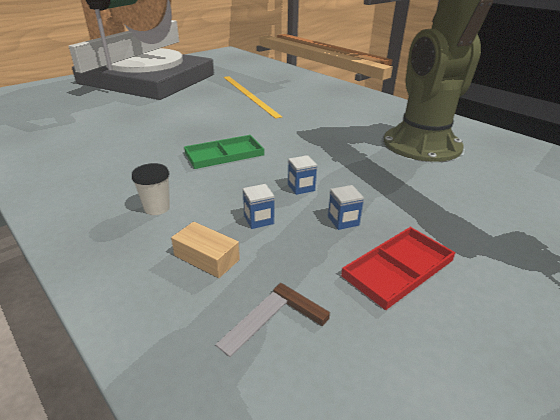

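The top view shows the tins at about (285,202), (236,256) and (301,266). The red tray is at (174,245) and the green at (404,250). The offcut is at (272,146), the cup at (356,142) and the try square around (200,150). The scene view shows all three tins upright with clear gaps.

```bash
cat > h.py <<'E'
import numpy as np, cv2
from scipy.spatial.transform import Rotation as R
from workcell import robot
def world(cam,pts,z,p=None):
    p=p or robot.camera_params(cam); f=210/np.tan(np.radians(p["vertical_fov"]/2))
    d=np.c_[(np.atleast_2d(pts)-[p["cx"],p["cy"]])/f,np.ones(len(np.atleast_2d(pts)))]
    d=R.from_quat(p["orientation"]).apply(d); o=p["xyz"]
    return (o+d*((z-o[2])/d[:,2])[:,None])[:,:2]
def rects(img,mask,z,cam="top",amin=150,p=None):
    out=[]
    for c in cv2.findContours(mask.astype(np.uint8),cv2.RETR_EXTERNAL,cv2.CHAIN_APPROX_NONE)[0]:
        if cv2.contourArea(c)<amin: continue
        w=world(cam,c[:,0].astype(float),z,p)
        r=cv2.minAreaRect((w*1000).astype(np.float32)); out.append(r)
    return out
def tool():
    s=robot.sense(); m=R.from_quat(s["orientation"]).as_matrix()
    return s,m
def go(x,y,z,yaw):
    """mm/deg to target; yaw = world dir (deg) of tool y, mod 180; first shift (tool axes now) then spin"""
    s,m=tool(); d=m.T@(np.array([x,y,z])-s["eef_pos"])*1000
    cur=np.degrees(np.arctan2(m[1,1],m[0,1])); turn=-((yaw-cur+90)%180-90)
    print("shift",d.round(1),"spin",round(turn,1),"cur yaw",cur.round(1),"eef",s["eef_pos"].round(4),"t",s["time"],"F",s["force"].round(2))
E
python3 - <<'E'
from h import *
im=cv2.imread("pics/top0.png"); hsv=cv2.cvtColor(im,cv2.COLOR_BGR2HSV); H,S,V=cv2.split(hsv)
for n,m,z in (("tin",(S<40)&(V>165),.07),("red",((H<8)|(H>172))&(S>150)&(V>60),.02),("green",(H>50)&(H<75)&(S>120),.02),("offcut",(H>8)&(H<25)&(S>60)&(V>140),.045),("cup",(V<30),.092)):
    for r in rects(im,m,z): print(n,np.round(r[0],0),np.round(r[1],0),round(r[2],1))
print(np.median(V), [hsv[r,c] for r,c in ((202,285),(256,236),(266,301),(230,330))])
print(world("top",[[285,202],[236,256],[301,266]],.07))
E
```

```text
tin [441. -56.] [48. 50.] 68.5
tin [468.  99.] [46. 48.] 67.0
tin [601. -22.] [48. 48.] 70.0
red [505. 258.] [101. 194.] 86.4
green [ 478. -318.] [101. 194.] 73.1
offcut [ 161. -531.] [265.  25.] 74.5
offcut [750.   7.] [ 59. 110.] 15.1
cup [ 739. -201.] [68. 73.] 87.5
118.0 [array([ 25,   8, 181], dtype=uint8), array([ 25,   9, 172], dtype=uint8), array([ 26,  10, 182], dtype=uint8), array([ 90,  13, 119], dtype=uint8)]
[[ 0.59732295 -0.02483776]
 [ 0.46916401  0.09593861]
 [ 0.44181601 -0.05898208]]
```

```bash
python3 -c "
from h import *
go(.468,.099,.16,67)"
```

```text
shift [-400.8 -388.4   62.3] spin 1.9 cur yaw 68.9 eef [0.2342 0.6058 0.2216] t 0.1 F [ 0.12 -0.26  0.29]
```

```bash
python3 -m handwheel '[[[1,-33,-32,0,0],[1,-33,-32,0,0],[1,-33,-32,0,0],[1,-33,-32,0,0],[1,-33,-32,0,0]]]' 15
python3 -m handwheel '[[[1,-33,-32,0,0],[1,-33,-32,0,0],[1,-33,-32,0,0],[1,-33,-32,0,0],[1,-33,-32,0,1]]]'
python3 -m handwheel '[[[1,-35,-34,20,1],[1,-35,-34,20,0],[1,0,0,20,0],[1,0,0,0,0],[1,0,0,0,0]]]'
python3 -c "
from h import *
go(.468,.099,.035,67)
cv2.imwrite('pics/w1.png',robot.capture('wrist')[:,:,::-1])"
```

```text
time: 0.72
eef_pos: [0.3309, 0.3959, 0.2222]
orientation: [0.183, 0.983, -0.0, -0.0]
force: [1.2, 0.6, 0.5]
grip_width: 0.087
gripper_force: 0.0
time: 1.35
eef_pos: [0.427, 0.1873, 0.2223]
orientation: [0.192, 0.981, 0.0, -0.0]
force: [1.2, 0.1, -0.1]
grip_width: 0.0867
gripper_force: 0.0
time: 1.98
eef_pos: [0.4653, 0.0999, 0.1631]
orientation: [0.2, 0.98, 0.0, 0.0]
force: [0.2, 0.1, 0.0]
grip_width: 0.0872
gripper_force: 0.0
shift [-2.800e+00  1.000e-01  1.281e+02] spin -0.1 cur yaw 66.9 eef [0.4653 0.0999 0.1631] t 1.975 F [0.22 0.12 0.03]
```

View pics/w1.png

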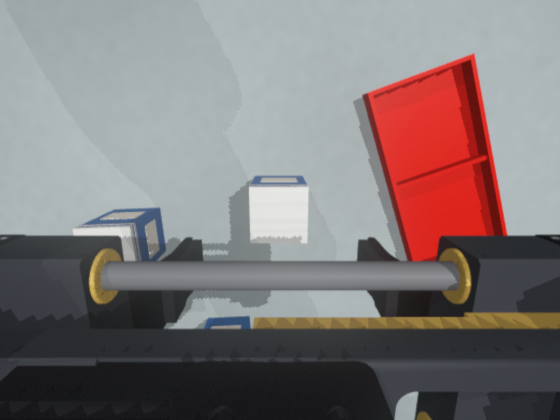

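```bash
cat >> h.py <<'E'
def proj(cam,P):
    p=robot.camera_params(cam); f=210/np.tan(np.radians(p["vertical_fov"]/2))
    c=R.from_quat(p["orientation"]).inv().apply(np.atleast_2d(P)-p["xyz"])
    return (c[:,:2]/c[:,2:]*f+[p["cx"],p["cy"]]).round(0)
E
python3 -c "
from h import *
print(proj('wrist',[[.441,-.056,.07],[.468,.099,.07],[.601,-.022,.07],[.505,.258,.02],[.4653,.0999,0.163]]), robot.camera_params('wrist'))"
```

```text
[[108. 255.]
 [279. 217.]
 [220. 380.]
 [440. 176.]
 [279. 256.]] {'vertical_fov': 68.58946491945268, 'cx': 279.6074869659289, 'cy': 210.7573950523559, 'xyz': array([0.40220524, 0.12672368, 0.326586  ]), 'orientation': array([0.82759499, 0.54706316, 0.07023479, 0.10428567])}
```

The tin sits centred between the fingers at (279,214), against a prediction of (279,217), and is square to them. Descending and gripping.

```bash
python3 -m handwheel '[[[1,-3,0,30,0],[1,0,0,40,0],[1,0,0,40,0],[1,0,0,18,0],[1,0,0,0,0]]]' 25
python3 -m handwheel '[[[0.3,0,0,0,0],[0.3,0,0,0,0],[0.3,0,0,0,0],[0.3,0,0,0,0],[0.3,0,0,0,0]]]' 25
python3 -m handwheel '[[[0.3,0,0,-15,0],[0.3,0,0,-15,0],[0.3,0,0,0,0],[0.3,0,0,0,0],[0.3,0,0,0,0]]]'
```

```text
time: 2.65
eef_pos: [0.4673, 0.0984, 0.034]
orientation: [0.2, 0.98, -0.001, -0.001]
force: [0.5, -0.1, 0.4]
grip_width: 0.0868
gripper_force: 0.0
time: 3.28
eef_pos: [0.4682, 0.098, 0.0348]
orientation: [0.201, 0.98, 0.0, 0.0]
force: [0.0, -0.2, 2.7]
grip_width: 0.0496
gripper_force: 25.0
time: 3.9
eef_pos: [0.4676, 0.0979, 0.0642]
orientation: [0.2, 0.98, -0.0, -0.0]
force: [-0.2, -0.6, 0.4]
grip_width: 0.0499
gripper_force: 25.0
```

```bash
for i in 1 2 3; do python3 -m handwheel '[[[0.3,0,0,-14,0],[0.3,0,0,0,0],[0.3,0,0,0,0],[0.3,0,0,0,0]]]' | egrep 'force'; done
python3 -c "
from h import *
s=robot.sense();print(s['force'],s['effort'],s['joint_pos'])
go(.457,.261,.13,67)
cv2.imwrite('pics/w2.png',robot.capture('scene')[:,:,::-1][100:300,150:480])"
```

```text
force: [0.7, 0.2, -1.2]
gripper_force: 25.0
force: [-0.2, -0.3, -2.2]
gripper_force: 25.0
force: [-0.0, 0.8, -0.7]
gripper_force: 25.0
[-0.04870465  0.75886078 -0.71507844] [ 1.93013402e-03 -2.84364903e+01  5.46466671e-01 -2.86077064e+01
 -3.61229184e-03  8.03318736e-02  4.50085707e-06] [-0.64954425  0.0443195   0.39864433  2.02105435 -0.01949409  1.08005393
  0.9250699 ]
shift [ 74.  145.7 -23.6] spin -0.1 cur yaw 66.9 eef [0.4678 0.0979 0.1064] t 5.4 F [-0.05  0.76 -0.72]
```

View pics/w2.png

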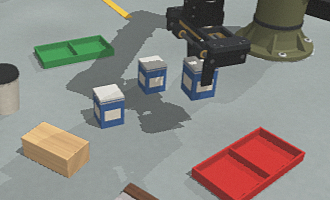

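The crop shows the tin lifted in the fingers at about (200,80). The readings average about -0.9 N, so it's empty and goes to the red near pocket.

```bash
python3 -m handwheel '[[[0.3,18,36,0,0],[0.3,18,36,0,0],[0.3,18,36,0,0],[0.3,18,36,0,0],[0.3,0,0,0,0]]]'
for i in 1 2 3; do python3 -m handwheel '[[[0.3,0,0,0,0]]]' | grep '^force'; done
python3 -c "
from h import *
go(.457,.261,.041,67)"
```

```text
time: 6.08
eef_pos: [0.4571, 0.2626, 0.1062]
orientation: [0.197, 0.98, 0.0, -0.0]
force: [0.6, -0.6, -1.0]
grip_width: 0.0498
gripper_force: 25.0
force: [0.3, -0.4, -0.6]
force: [0.4, -0.2, -0.8]
force: [-0.7, 0.6, -0.5]
shift [ 2.8  2.4 65.6] spin -0.2 cur yaw 66.8 eef [0.4587 0.2577 0.1066] t 6.45 F [-0.73  0.59 -0.5 ]
```

```bash
python3 -m handwheel '[[[0.3,3,2,25,0],[0.3,0,0,25,0],[0.3,0,0,12,0],[0.3,0,0,4,0],[0.3,0,0,0,0]]]'
python3 -m handwheel '[[[0.3,0,0,1,0],[0.3,0,0,0,0],[1,0,0,0,0],[1,0,0,0,0],[1,0,0,0,0]]]'
python3 -m handwheel '[[[1,0,0,0,0],[1,0,0,-30,0],[1,0,0,-45,0],[1,0,0,-45,0],[1,0,0,0,0]]]'
python3 -c "
from h import *
go(.441,-.056,.16,68.5);go(.601,-.022,.16,70)"
```

```text
time: 7.08
eef_pos: [0.4568, 0.2618, 0.041]
orientation: [0.201, 0.98, 0.0, 0.0]
force: [0.7, 0.4, -0.3]
grip_width: 0.05
gripper_force: 25.0
time: 7.7
eef_pos: [0.4565, 0.2618, 0.0398]
orientation: [0.2, 0.98, 0.0, 0.0]
force: [0.8, 0.2, -0.4]
grip_width: 0.0719
gripper_force: 0.0
time: 8.32
eef_pos: [0.4588, 0.2632, 0.1637]
orientation: [0.201, 0.98, 0.003, 0.003]
force: [0.2, 0.3, -0.9]
grip_width: 0.0871
gripper_force: 0.0
shift [-109.  -300.5    2. ] spin -1.6 cur yaw 66.9 eef [0.4588 0.2632 0.1637] t 8.325 F [ 0.17  0.3  -0.91]
shift [-242.8 -206.4    3.2] spin -3.1 cur yaw 66.9 eef [0.4588 0.2632 0.1637] t 8.325 F [ 0.17  0.3  -0.91]
```

```bash
python3 -m handwheel '[[[1,-14,-38,0,0],[1,-14,-38,0,0],[1,-14,-38,0,0],[1,-14,-38,0,0],[1,-14,-38,0,0]]]'
python3 -m handwheel '[[[1,-13,-37,0,0],[1,-13,-37,0,0],[1,-13,-37,0,-2],[1,0,0,0,0],[1,0,0,0,0]]]'
python3 -c "
from h import *
go(.441,-.056,.035,68.5)"
```

```text
time: 8.95
eef_pos: [0.4453, 0.0581, 0.1585]
orientation: [0.2, 0.98, -0.0, -0.001]
force: [0.5, 0.6, 0.2]
grip_width: 0.0869
gripper_force: 0.0
time: 9.57
eef_pos: [0.438, -0.0573, 0.1589]
orientation: [0.183, 0.983, 0.0, -0.001]
force: [0.2, 0.2, -1.5]
grip_width: 0.087
gripper_force: 0.0
shift [ -2.5   2.3 123.9] spin 0.4 cur yaw 68.9 eef [ 0.438  -0.0573  0.1589] t 9.575 F [ 0.16  0.22 -1.48]
```

```bash
python3 -m handwheel '[[[1,-2,2,30,0],[1,0,0,40,0],[1,0,0,40,0],[1,0,0,14,0],[1,0,0,0,0]]]' 30
python3 -m handwheel '[[[0.3,0,0,0,0],[0.3,0,0,0,0],[0.3,0,0,0,0],[0.3,0,0,0,0],[0.3,0,0,0,0]]]' 30
python3 -m handwheel '[[[0.3,0,0,-15,0],[0.3,0,0,-20,0],[0.3,0,0,-20,0],[0.3,0,0,-15,0],[0.3,0,0,0,0]]]'
for i in 1 2 3; do python3 -m handwheel '[[[0.3,0,0,0,0]]]' | grep '^force'; done
python3 -c "
from h import *
go(.432,-.304,.11,68.5);go(.524,-.332,.11,68.5);go(.553,.255,.11,68.5)"
```

```text
time: 10.2
eef_pos: [0.4405, -0.0562, 0.0351]
orientation: [0.183, 0.983, -0.0, -0.001]
force: [0.9, 0.1, -0.1]
grip_width: 0.0869
gripper_force: 0.0
time: 10.82
eef_pos: [0.4411, -0.0569, 0.0358]
orientation: [0.183, 0.983, 0.0, 0.0]
force: [-0.7, -0.1, 1.7]
grip_width: 0.0498
gripper_force: 30.0
time: 11.45
eef_pos: [0.4418, -0.0567, 0.1066]
orientation: [0.183, 0.983, 0.001, 0.001]
force: [-0.3, 0.6, -5.0]
grip_width: 0.0498
gripper_force: 30.0
force: [-0.3, 0.4, -4.6]
force: [0.6, 0.6, -5.3]
force: [-0.6, -0.5, -4.4]
shift [ -81.2 -233.6   -4.9] spin 0.4 cur yaw 68.9 eef [ 0.4405 -0.0568  0.105 ] t 11.825 F [-0.61 -0.53 -4.39]
shift [-177.1 -226.6   -5. ] spin 0.4 cur yaw 68.9 eef [ 0.4405 -0.0568  0.105 ] t 11.825 F [-0.61 -0.53 -4.39]
shift [  7.5 331.4  -5.2] spin 0.4 cur yaw 68.9 eef [ 0.4405 -0.0568  0.105 ] t 11.825 F [-0.61 -0.53 -4.39]
```

About -4.8 N, so this one is full and goes to the green near pocket.

```bash
python3 -m handwheel '[[[0.3,-7,-20,0,0],[0.3,-12,-34,0,0],[0.3,-12,-34,0,0],[0.3,-12,-34,0,0],[0.3,-12,-34,0,0]]]' 35
python3 -m handwheel '[[[0.3,-12,-34,0,0],[0.3,-10,-28,0,0],[0.3,-5,-15,0,0],[0.3,0,0,0,0],[0.3,0,0,0,0]]]'
python3 -c "
from h import *
go(.432,-.304,.041,68.5)"
```

```text
time: 12.45
eef_pos: [0.4359, -0.2231, 0.1054]
orientation: [0.183, 0.983, 0.0, -0.0]
force: [0.4, 1.6, -4.7]
grip_width: 0.0499
gripper_force: 35.0
time: 13.08
eef_pos: [0.4336, -0.3024, 0.1051]
orientation: [0.183, 0.983, 0.001, -0.0]
force: [0.2, -0.1, -4.7]
grip_width: 0.0496
gripper_force: 35.0
shift [ 0.8 -2.1 64.1] spin 0.4 cur yaw 68.9 eef [ 0.4336 -0.3024  0.1051] t 13.075 F [ 0.22 -0.13 -4.68]
```

```bash
python3 -m handwheel '[[[0.3,1,-2,25,0],[0.3,0,0,22,0],[0.3,0,0,12,0],[0.3,0,0,4,0],[0.3,0,0,0,0]]]'
python3 -m handwheel '[[[0.3,0,0,2,0],[0.3,0,0,0,0],[1,0,0,0,0],[1,0,0,0,0],[1,0,0,0,0]]]'
python3 -m handwheel '[[[1,0,0,0,0],[1,0,0,-30,0],[1,0,0,-45,0],[1,0,0,-45,0],[1,0,0,0,0]]]'
python3 -c "
from h import *
go(.601,-.022,.16,70)"
```

```text
time: 13.7
eef_pos: [0.4322, -0.3051, 0.0429]
orientation: [0.183, 0.983, 0.0, 0.0]
force: [0.6, -0.5, -5.0]
grip_width: 0.0495
gripper_force: 35.0
time: 14.32
eef_pos: [0.4323, -0.3054, 0.041]
orientation: [0.183, 0.983, -0.0, 0.001]
force: [-0.3, -0.8, 0.3]
grip_width: 0.0721
gripper_force: 0.0
time: 14.95
eef_pos: [0.434, -0.3067, 0.1641]
orientation: [0.183, 0.983, -0.0, 0.004]
force: [0.5, -0.3, -0.5]
grip_width: 0.087
gripper_force: 0.0
shift [-53.1 325.7   4.7] spin -1.1 cur yaw 68.9 eef [ 0.434  -0.3067  0.1641] t 14.95 F [ 0.52 -0.27 -0.5 ]
```

```bash
python3 -m handwheel '[[[1,-7,40,0,0],[1,-7,40,0,0],[1,-7,40,0,0],[1,-7,40,0,0],[1,-7,40,0,0]]]'
python3 -m handwheel '[[[1,-6,42,0,0],[1,-6,42,0,0],[1,-6,42,0,-1],[1,0,0,0,0],[1,0,0,0,0]]]'
python3 -c "
from h import *
go(.601,-.022,.035,70)"
```

```text
time: 15.58
eef_pos: [0.5365, -0.1299, 0.1594]
orientation: [0.183, 0.983, 0.0, -0.001]
force: [0.3, 0.8, -0.1]
grip_width: 0.0869
gripper_force: 0.0
time: 16.2
eef_pos: [0.598, -0.021, 0.1595]
orientation: [0.175, 0.985, -0.001, -0.001]
force: [0.2, 0.2, -0.5]
grip_width: 0.0867
gripper_force: 0.0
shift [ -3.3   0.3 124.5] spin -0.2 cur yaw 69.8 eef [ 0.598  -0.021   0.1595] t 16.2 F [ 0.17  0.23 -0.47]
```

```bash
python3 -m handwheel '[[[1,-3,0,30,0],[1,0,0,40,0],[1,0,0,40,0],[1,0,0,15,0],[1,0,0,0,0]]]' 35
python3 -m handwheel '[[[0.3,0,0,0,0],[0.3,0,0,0,0],[0.3,0,0,0,0],[0.3,0,0,0,0],[0.3,0,0,0,0]]]'
python3 -m handwheel '[[[0.3,0,0,-15,0],[0.3,0,0,-20,0],[0.3,0,0,-20,0],[0.3,0,0,-15,0],[0.3,0,0,0,0]]]'
for i in 1 2 3; do python3 -m handwheel '[[[0.3,0,0,0,0]]]' | grep '^force'; done
python3 -c "
from h import *
go(.524,-.332,.11,70);go(.553,.255,.11,70)"
```

```text
time: 16.82
eef_pos: [0.6008, -0.0224, 0.0351]
orientation: [0.176, 0.984, -0.0, -0.001]
force: [-0.1, -0.3, 0.2]
grip_width: 0.0866
gripper_force: 0.0
time: 17.45
eef_pos: [0.6016, -0.0218, 0.0359]
orientation: [0.175, 0.985, -0.0, 0.0]
force: [-1.4, -1.1, 2.0]
grip_width: 0.0498
gripper_force: 35.0
time: 18.08
eef_pos: [0.6028, -0.0212, 0.1075]
orientation: [0.175, 0.985, 0.001, 0.002]
force: [-0.6, 0.6, -4.1]
grip_width: 0.0498
gripper_force: 35.0
force: [-0.2, -0.5, -4.5]
force: [0.3, 0.5, -5.6]
force: [0.9, -1.2, -4.3]
shift [ -34.5 -318.3   -5. ] spin -0.1 cur yaw 69.9 eef [ 0.6012 -0.0212  0.1049] t 18.45 F [ 0.92 -1.24 -4.26]
shift [140.3 242.8  -5.1] spin -0.1 cur yaw 69.9 eef [ 0.6012 -0.0212  0.1049] t 18.45 F [ 0.92 -1.24 -4.26]
```

Full again, so this goes to the green far pocket.

```bash
python3 -m handwheel '[[[0.3,-2,-20,0,0],[0.3,-4,-36,0,0],[0.3,-4,-36,0,0],[0.3,-4,-36,0,0],[0.3,-4,-36,0,0]]]'
python3 -m handwheel '[[[0.3,-4,-36,0,0],[0.3,-4,-36,0,0],[0.3,-4,-36,0,0],[0.3,-3,-30,0,0],[0.3,-1,-16,0,0]]]'
python3 -m handwheel '[[[0.3,0,0,0,0],[0.3,0,0,0,0]]]'
python3 -c "
from h import *
go(.524,-.332,.041,70)
cv2.imwrite('pics/t2.png',robot.capture('scene')[:,:,::-1])"
```

```text
time: 19.08
eef_pos: [0.5607, -0.1844, 0.1056]
orientation: [0.176, 0.984, -0.0, 0.0]
force: [1.0, 0.7, -3.9]
grip_width: 0.05
gripper_force: 35.0
time: 19.7
eef_pos: [0.5218, -0.335, 0.1057]
orientation: [0.177, 0.984, -0.001, -0.0]
force: [-0.5, 0.0, -4.7]
grip_width: 0.0497
gripper_force: 35.0
time: 19.95
eef_pos: [0.5247, -0.3298, 0.1053]
orientation: [0.174, 0.985, 0.001, -0.0]
force: [1.4, 0.5, -4.7]
grip_width: 0.0498
gripper_force: 35.0
shift [-0.1 -2.4 64.3] spin -0.0 cur yaw 70.0 eef [ 0.5247 -0.3298  0.1053] t 19.95 F [ 1.43  0.53 -4.7 ]
```

View pics/t2.png

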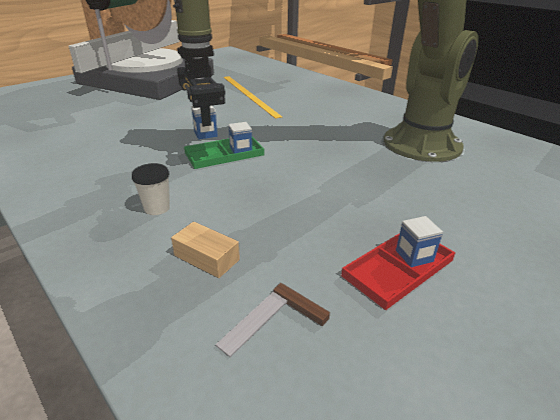

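The held tin at (205,122) is above the free green pocket. The other two stand upright in their pockets, at (240,137) and (420,242).

```bash
python3 -m handwheel '[[[0.3,0,-2,25,0],[0.3,0,0,22,0],[0.3,0,0,12,0],[0.3,0,0,4,0],[0.3,0,0,0,0]]]'
python3 -m handwheel '[[[0.3,0,0,2,0],[0.3,0,0,0,0],[1,0,0,0,0],[1,0,0,0,0],[1,0,0,0,0]]]'
python3 -m handwheel '[[[1,0,0,0,0],[1,0,0,-30,0],[1,0,0,-45,0],[1,0,0,-45,0],[1,0,0,0,0]]]'
python3 -m handwheel '[[[1,0,40,0,0],[1,0,50,0,0],[1,0,50,0,0],[1,0,50,0,0],[1,0,40,0,0]]]'
python3 - <<'E'
from h import *
im=robot.capture("top")[:,:,::-1]; cv2.imwrite("pics/t3.png",im)
E
```

```text
time: 20.62
eef_pos: [0.5236, -0.3335, 0.0427]
orientation: [0.175, 0.985, -0.0, 0.0]
force: [0.4, -0.3, -4.2]
grip_width: 0.0497
gripper_force: 35.0
time: 21.25
eef_pos: [0.5239, -0.3337, 0.0412]
orientation: [0.175, 0.985, -0.0, 0.001]
force: [0.3, 0.0, -0.5]
grip_width: 0.0721
gripper_force: 0.0
time: 21.88
eef_pos: [0.5254, -0.3352, 0.1648]
orientation: [0.175, 0.985, -0.001, 0.004]
force: [-0.8, 1.3, -0.8]
grip_width: 0.087
gripper_force: 0.0
time: 22.5
eef_pos: [0.6026, -0.1145, 0.1593]
orientation: [0.174, 0.985, 0.0, -0.001]
force: [1.1, -0.9, -0.5]
grip_width: 0.0872
gripper_force: 0.0
```

View pics/t3.png

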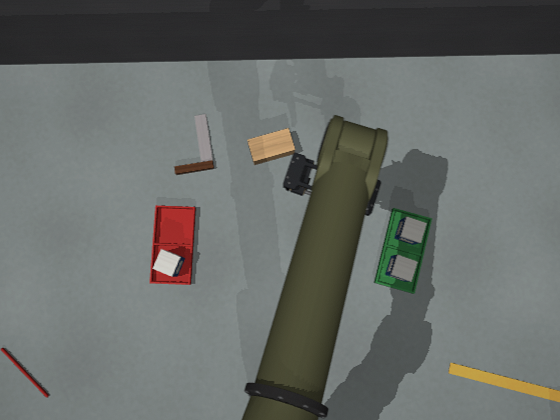

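Two tins stand in the green pockets, at (412,230) and (404,267), and one in the red at (169,263). The offcut and try square haven't moved. The cup is hidden behind the arm here, but the previous scene view showed it in place and the arm stayed clear of it. Handing in.

```bash
python3 -m handwheel '[[[1,0,0,0,0],[1,0,0,0,0],[1,0,0,0,0]]]' >/dev/null; python3 -c "
from workcell import robot
print(robot.sign_off())"
```

```text
the job is handed in; nothing more can be done
None
```

The two full tins (about 4.7 N each) stand upright in the green tray and the empty one (about 0.8 N) stands in the red tray; the job was handed in at about 23 s, but no verdict came back.

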